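# Set the slide clamp to its gauge mark

## Robot

A 7-joint arm with a two-finger parallel gripper is mounted at the origin on the work surface. World frame = base frame: x ahead of the robot, y to its left, z up, the work surface at z = 0. Lengths are in m, angles in rad, forces in N, time in s.
With the tool pointing down it reaches from about 0.4 to 0.9 m from the base axis. Payload 5.6 kg.
Tool frame: the origin (TCP) lies between the finger pads; the fingertips stand 11 mm ahead of it and the grasp point (between the pads) lies 8 mm behind it (ctrl.nose_length is the distance from the TCP to the fingertips, in m); x points along the fingers, y is the direction in which the jaws open and shut, and the axes are right-handed (so a half turn about x gives the same grasp; the last joint's range is limited). The gripper opens to 92 mm and grips with 3 to 60 N. Pads are 20 mm wide; open, the fingers measure 128 mm over their backs; the gripper's body (75 mm by 189 mm) begins 69 mm behind the grasp point.
Start: joints at [1.198, 0.468, -0.012, 1.603, 0.006, 1.071, -0.056], TCP at [0.21, -0.615, 0.226] pointing down, gripper open.
Joint ranges: [-2.53, 2.53], [-0.31, 2.02], [-1.57, 1.55], [0.28, 2.44], [-1.29, 4.43], [0.15, 1.84], [-2.92, 2.92]. Speed limits (rad/s): [2.57, 2.57, 3.14, 3.14, 3.14, 3.14, 3.14].

## Interface

Orientations are given as a unit quaternion [w, x, y, z].
In Python, from workcell import ctrl gives the robot as it stands.
- The arm moves only by the tool play_rows, never from a script. Its argument "plan" is a list of rows, each an object with "translation": the shift along the tool's x, y, z in mm, a list of three; "angular": the turn, a rotation vector about the tool's x, y, z in rad, a list of three; "fingers": the finger opening in mm, from 0 to 91.9. A call has 1 to 12 rows; each row is the pose to reach, as a shift and turn from the pose commanded when the call began, along the tool's axes at that moment; what a row does not reach only later rows make up. A row lasts 1/12 s, in which the tool goes at most 41.7 mm and 7.16 degrees, less where a joint would pass 70% of its speed; a pose out of reach is approached as far as the arm can. A call with a gripper value outside its range is refused whole. The fingers move at their own pace and stop on an object; the grip force is fixed at half the most. Time passes only in rows, so rows that repeat a pose let the fingers close. It gives the time, the measured TCP pose, the force and the opening at its end, in the units of the state.
- ctrl.observe(): the state, without advancing time (a new reading comes with each control period).
- ctrl.camera(name): name is "scene" or "top" or "wrist"; returns the picture (480x640x3 uint8, blue, green, red); there is no depth.
- ctrl.camera_model(name): a dict with "fx", "fy", "cx", "cy" (pixels), "k1" (the pictures are not rectified: a ray, as slopes to the right and down, at radius r is drawn at 1 + k1 r^2 times it, then the intrinsics apply), "T" (4x4, takes a point from camera to world coordinates); the wrist camera has in their place "tool_from_camera" (4x4, takes a point from camera to tool coordinates, whose origin is the TCP and whose axes are the tool frame's). Camera axes: x right, y down, z forward; pixel columns grow to the right and rows downward; lengths in m; the calibration is good to about 2 mm. A picture is of the moment at which its call begins: read the wrist's pose just before it. camera_model takes no time and is no camera call.
- ctrl.finish_job(): hands the job in, once; it reports no verdict.
The state is a dict: "t": time; "joint_positions": joint angles; "qvel": joint speeds; "joint_torque": joint torques, N m; "tool_pos": TCP position; "orientation": TCP orientation; "force": force on the tool from outside, world axes, zero at the start; "torque": the same for the moment, N m; "finger_gap": finger opening in m.
Only numpy, scipy, OpenCV 4.12 (cv2) and the standard library are available. Lean on these libraries where they do the work, as an engineer would, in place of code of your own. Each camera call takes 0.05 s, during which the arm holds its last target.

## Task

Put a fingertip on top of the black knurled wheel of the slide clamp and roll it, stroke by stroke, so that the sliding jaw closes until its black line (on the yellow pointer) stands level with the white line on the red gauge rider; stop there rather than running well past it. Move the jaw only by the wheel, leave the red rider and the box, bottle and jar standing around where they are, and finish with the hand clear of everything.

Things in the scene. Friction and masses are not known exactly. Their poses are not given: they have to be found in the camera images.
- holder: Slide clamp, fixed to the bench: cream base plate 170 (x) by 200 (y) by 14 mm. Origin: centre of its underside, z up; 'in the clamp' means this frame. On its -x side the wheel between cream cheeks (64 mm high, 42 mm over their outsides, 56 mm along y); on +x a bed with the fixed jaw (y 45 to 75 mm, 45 mm high), the sliding jaw and a scale rail (40 mm high) with the red rider.
- wheel: Black knurled wheel, 64 mm diameter, rim 22 mm wide, one white rib on top at the start. Origin: its centre, at (-35, 0, 48) mm in the clamp. Turns about the clamp's x axis with light friction (about 1 N at the rim, jaw included), stays where left. Rolling the top of the rim to the clamp's +y drives the jaw to +y (closing): 0.25 mm of jaw per mm of rim (8 mm per rad); rolling back opens it.
- wheel_top (a point): Highest point of the wheel's rim when untouched, 32 mm above its centre, 80 mm above the bench and 16 mm proud of the cheeks; a fixed point of the clamp. The rim sits on a soft rubber core: pressed from above it gives elastically by up to 6 mm, about 1.5 N per mm; 3 to 5 mm gives a fingertip ample grip.
- jaw: Sliding aluminium jaw, 50 (x) by 30 (y) by 25 mm, top 45 mm above the bench; driven only by the wheel, slides along the clamp's y axis, to +y to close. Origin: centre of its underside, at (30, -60, 20) mm in the clamp at the start. Must not be touched.
- jaw_line (a point): Outer end of the black line (2 mm wide, along the clamp's x) on the yellow pointer plate (12 mm wide in y, line at its middle) that sticks out from the sliding jaw to +x, 45 mm above the bench; moves with the jaw. At the start at (66.5, -56, 45) mm in the clamp.
- gauge_line (a point): Inner end of the white line (2 mm wide) on the red rider (14 by 12 (y) by 6 mm, line at its middle) on the scale rail, 46 mm above the bench; axes parallel to the clamp's. At the start 14 to 34 mm further to the clamp's +y than the jaw's line. Done when jaw_line and gauge_line have the same y in the clamp. Leave the rider alone.
- slide_box: Loose dark blue box with a paper label, 100 by 86 by 35 mm high, beside the clamp. Origin: centre of underside. Leave alone.
- oil_bottle: Loose amber bottle with black cap, 40 mm diameter, 75 mm high. Origin: centre of underside. Leave alone.
- jar: Loose glass jar with white lid, 60 mm diameter, 80 mm high. Origin: centre of underside. Leave alone.

How it is judged:
On the way, in this order (a step that is already met when the one before it is completed fails the run):
1. the jaw is being closed by a fingertip on the wheel (contact force between the fingers and wheel above 0.5 N and distance of jaw from where it was at the start of the episode above 0.004 m), for 0.05 s.
2. the jaw's line stands level with the gauge line (y of jaw_line in the frame of gauge_line between -0.0025 and 0.0025 m), for 0.3 s.
At the end, for the whole second after the job is handed in: The jaw's black line is within 2.5 mm of the white gauge line along the clamp's y, the jaw is at rest, the red rider has moved less than 3 mm and the box, bottle and jar less than 15 mm, and the robot touches nothing (all of step 2 and linear speed of jaw below 0.003 m/s and distance of gauge_line from where it was at the start of the episode below 0.003 m and distance of each of slide_box, oil_bottle, jar from where it was at the start of the episode below 0.015 m).
It fails at once if the jaw runs more than 6 mm past the gauge line (y of jaw_line in the frame of gauge_line above 0.006 m).
It fails at once if the robot pushes the sliding jaw itself (contact force between any of the fingers, the arm and jaw above 1 N).
It fails at once if the red gauge rider is shifted (distance of gauge_line from where it was at the start of the episode above 0.003 m).
It fails at once if the box, bottle or jar is lifted, carried, knocked over or pushed away (distance of any of slide_box, oil_bottle, jar from where it was at the start of the episode above 0.015 m or angle between any of slide_box, oil_bottle, jar's own z axis and vertical above 0.35 rad).
It also fails if it takes over 58 s, if anything falls off the work surface, if the arm or the gripper's body presses on something with over 40 N, if the wrist force passes 120 N, or if a joint passes its speed limit or range.

## Working session

There is one attempt and no reset: what is moved stays moved. The work goes in short steps, Python scripts to look and compute and a tool call to move; the robot and the scene stay as the last step left them, time stands still between calls to the robot, and variables do not carry over. Pictures are saved under pics/ and viewed, and the job is handed in when it is done.

Besides the shell and the picture viewer there is one more tool, called after ">>>" as a command line: name --argument value ..., lists and objects as JSON in quotes. play_rows: Moves the arm, as the interface text tells. Its arguments: {"type":"object","properties":{"plan":{"type":"array"}},"required":["plan"]}

```bash
mkdir -p pics; ls
python3 - <<'E'
from workcell import ctrl
import cv2,numpy as np
np.set_printoptions(precision=4,suppress=True)
s=ctrl.observe();print(s['t'],s['tool_pos'],s['orientation'],s['finger_gap'],ctrl.nose_length)
for n in ('scene','top','wrist'):
    cv2.imwrite(f'pics/{n}0.png',ctrl.camera(n))
    print(n,ctrl.camera_model(n))
E
```

```text
pics
0.0 [ 0.2102 -0.6145  0.2246] [-0.1155 -0.6974 -0.1167  0.6977] 0.0917156813698227 0.011
scene {'fx': 450.9804222631242, 'fy': 450.9804222631242, 'cx': 319.66402928708175, 'cy': 240.64683039400725, 'k1': -0.05871666069218527, 'T': array([[ 0.7794,  0.3817, -0.4968,  1.0865],
       [ 0.6265, -0.4797,  0.6143, -0.5082],
       [-0.0039, -0.79  , -0.6131,  0.6085],
       [ 0.    ,  0.    ,  0.    ,  1.    ]])}
top {'fx': 463.58559214234583, 'fy': 463.58559214234583, 'cx': 312.46466906210355, 'cy': 240.8887357499697, 'k1': -0.05086658662350676, 'T': array([[-0.0049, -0.9956,  0.0938,  0.5261],
       [-0.9999,  0.0037, -0.0135,  0.0383],
       [ 0.0131, -0.0939, -0.9955,  1.0367],
       [ 0.    ,  0.    ,  0.    ,  1.    ]])}
wrist {'fx': 396.00158105478187, 'fy': 396.00158105478187, 'cx': 314.6177832274426, 'cy': 232.92648092953712, 'k1': -0.08496360950395186, 'tool_from_camera': array([[ 0.0005, -0.2959,  0.9552, -0.1592],
       [ 1.    , -0.0002, -0.0006,  0.001 ],
       [ 0.0004,  0.9552,  0.2959, -0.0859],
       [ 0.    ,  0.    ,  0.    ,  1.    ]])}
```

View pics/scene0.png

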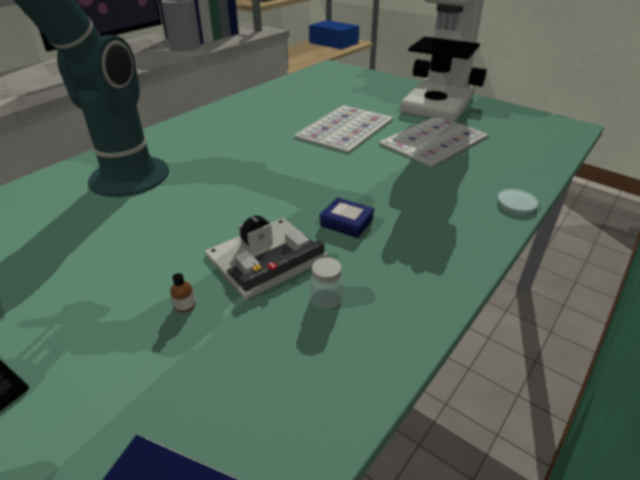

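View pics/top0.png

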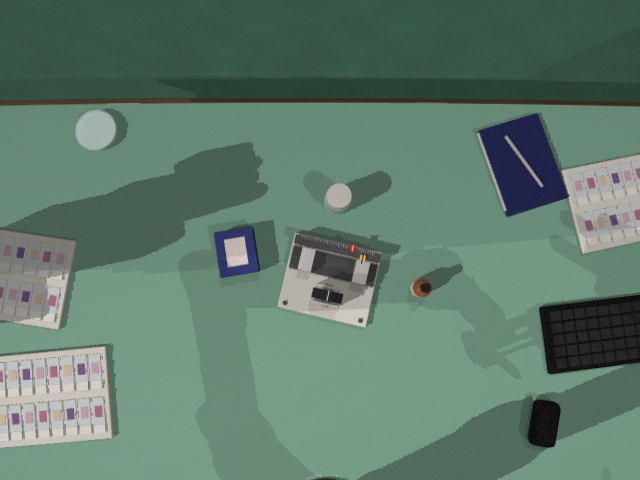

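The top view shows the clamp at about (330,280), with its rail at the image top (+x) and the wheel at (327,295). The box is on the left at (237,252), the bottle at (422,288) and the jar at (338,198). Next I'll zoom in and measure.

```bash
cat > h.py <<'E'
import cv2,numpy as np
from workcell import ctrl
np.set_printoptions(precision=4,suppress=True)
def ray(name,uv,T=None):
    m=ctrl.camera_model(name); 
    k=np.array([[m['fx'],0,m['cx']],[0,m['fy'],m['cy']],[0,0,1]])
    p=cv2.undistortPoints(np.array([[uv]],float),k,np.array([m['k1'],0,0,0.]))[0,0]
    T=m['T'] if T is None else T
    return T[:3,3],T[:3,:3]@np.array([p[0],p[1],1])
def onz(name,uv,z,T=None):
    o,d=ray(name,uv,T); return o+d*(z-o[2])/d[2]
def proj(name,P,T=None):
    m=ctrl.camera_model(name); T=m['T'] if T is None else T
    c=T[:3,:3].T@(np.asarray(P)-T[:3,3]); a=c[:2]/c[2]; r=a@a
    return a*(1+m['k1']*r)*m['fx']+[m['cx'],m['cy']]
def wristT(s):
    from scipy.spatial.transform import Rotation as R
    q=s['orientation'];T=np.eye(4);T[:3,:3]=R.from_quat([q[1],q[2],q[3],q[0]]).as_matrix();T[:3,3]=s['tool_pos']
    return T@ctrl.camera_model('wrist')['tool_from_camera']
def toolR(s):
    from scipy.spatial.transform import Rotation as R
    q=s['orientation'];return R.from_quat([q[1],q[2],q[3],q[0]]).as_matrix()
E
python3 - <<'E'
from h import *
im=cv2.imread('pics/top0.png')
c=im[225:335,270:440];cv2.imwrite('pics/topz.png',cv2.resize(c,None,fx=4.7,fy=4.7,interpolation=cv2.INTER_CUBIC))
hsv=cv2.cvtColor(im,cv2.COLOR_BGR2HSV)
for n,uv in dict(c00=(296,234),c01=(381,248),c11=(366,326),c10=(279,311)).items(): print(n,onz('top',uv,.014))
for n,uv,z in [('wheel',(327,295),.08),('jar',(338.5,196),.08),('bottle',(425,287),.075),('box',(236,251),.035)]: print(n,onz('top',uv,z))
print(toolR(ctrl.observe()))
E
```

```text
c00 [0.6379 0.0609 0.014 ]
c01 [ 0.606  -0.1276  0.014 ]
c11 [ 0.4351 -0.0917  0.014 ]
c10 [0.4688 0.0984 0.014 ]
wheel [ 0.5046 -0.0039  0.08  ]
jar [ 0.7105 -0.0297  0.08  ]
bottle [ 0.5196 -0.2081  0.075 ]
box [0.5991 0.1904 0.035 ]
[[-0.0005  0.3238 -0.9461]
 [ 0.0012 -0.9461 -0.3238]
 [-1.     -0.0014  0.0001]]
```

View pics/topz.png

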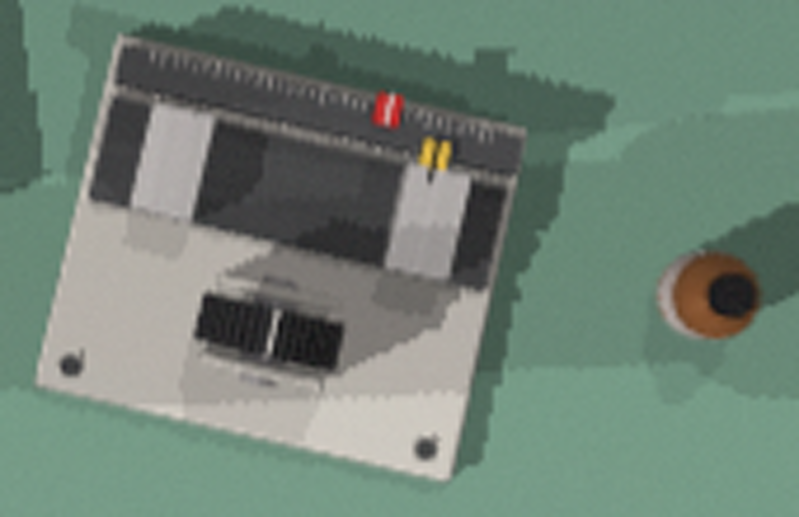

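View pics/wrist0.png

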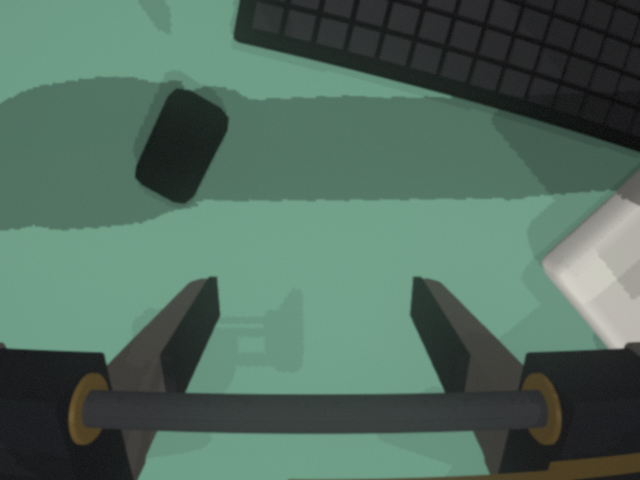

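Run:
```python
from h import *
im=cv2.imread('pics/top0.png').astype(int)
b,g,r=im[...,0],im[...,1],im[...,2]
m=((r>130)&(abs(r-g)<28)&(r-b<60)&(r>=g)).astype(np.uint8)
m[:228]=0;m[335:]=0;m[:,:265]=0;m[:,395:]=0
ys,xs=np.nonzero(m);print(len(xs))
# hull edges
hull=cv2.convexHull(np.c_[xs,ys].astype(np.int32));print(cv2.approxPolyDP(hull,4,True)[:,0])
# bottom edge subpixel: for columns 290..360 largest y, fit line
E1=[(x,ys[xs==x].max()+.5) for x in range(288,360) if (xs==x).any()]
P=np.array([onz('top',p,.014)[:2] for p in E1]); f=np.polyfit(P[:,1],P[:,0],1);print('bottom',f,np.arctan(f[0]),np.std(P[:,0]-np.polyval(f,P[:,1])))
R=(r>140)&(g<80);Y=(r>150)&(g>110)&(b<70)
for n,mm,z in(('red',R,.046),('yel',Y,.045)):
    mm[:225]=0;mm[335:]=0;mm[:,:270]=0;mm[:,400:]=0
    v,u=np.nonzero(mm);print(n,len(u),u.mean(),v.mean(),onz('top',(u.mean(),v.mean()),z))
s=ctrl.observe()
print('move',toolR(s).T@(np.array([.505,-.004,.20])-s['tool_pos'])*1000)
```

```text
3303
[[378 252]
 [365 326]
 [278 306]
 [295 233]]
bottom [0.242  0.4551] 0.2374285634051327 0.0006717358270697747
red 24 352.3333333333333 248.04166666666666 [ 0.6037 -0.0606  0.046 ]
yel 9 362.3333333333333 256.6666666666667 [ 0.5851 -0.082   0.045 ]
move [  25.4677 -482.2561 -476.5287]
```

>>> play_rows --plan '[{"translation":[10,-120,-120],"angular":[0.12,0,0],"fingers":0},{"translation":[25,-482,-477],"angular":[0.567,0,0],"fingers":0},{"translation":[25,-482,-477],"angular":[0.567,0,0],"fingers":0},{"translation":[25,-482,-477],"angular":[0.567,0,0],"fingers":0},{"translation":[25,-482,-477],"angular":[0.567,0,0],"fingers":0},{"translation":[25,-482,-477],"angular":[0.567,0,0],"fingers":0},{"translation":[25,-482,-477],"angular":[0.567,0,0],"fingers":0},{"translation":[25,-482,-477],"angular":[0.567,0,0],"fingers":0},{"translation":[25,-482,-477],"angular":[0.567,0,0],"fingers":0},{"translation":[25,-482,-477],"angular":[0.567,0,0],"fingers":0},{"translation":[25,-482,-477],"angular":[0.567,0,0],"fingers":0},{"translation":[25,-482,-477],"angular":[0.567,0,0],"fingers":0}]'

```text
t: 1.15
tool_pos: [0.4279, -0.1642, 0.207]
orientation: [-0.084, 0.702, -0.084, -0.702]
force: [-0.4, -0.2, 0.2]
finger_gap: 0.0141
```

Run:
```python
from h import *
s=ctrl.observe()
print(s['t'],s['tool_pos'],toolR(s))
print('move',toolR(s).T@(np.array([.505,-.004,.20])-s['tool_pos'])*1000)
```

```text
1.15 [ 0.4279 -0.1642  0.207 ] [[ 0.0003 -0.2352 -0.9719]
 [-0.0003 -0.9719  0.2352]
 [-1.      0.0003 -0.0003]]
move [   6.9869 -173.8684  -37.2102]
```

>>> play_rows --plan '[{"translation":[7,-174,-37],"angular":[0,0,0],"fingers":0},{"translation":[7,-174,-37],"angular":[0,0,0],"fingers":0},{"translation":[7,-174,-37],"angular":[0,0,0],"fingers":0},{"translation":[7,-174,-37],"angular":[0,0,0],"fingers":0},{"translation":[7,-174,-37],"angular":[0,0,0],"fingers":0},{"translation":[7,-174,-37],"angular":[0,0,0],"fingers":0},{"translation":[7,-174,-37],"angular":[0,0,0],"fingers":0},{"translation":[7,-174,-37],"angular":[0,0,0],"fingers":0}]'

```text
t: 1.82
tool_pos: [0.5038, -0.0074, 0.1996]
orientation: [0.084, -0.702, 0.085, 0.702]
force: [0.7, -0.4, 0.7]
finger_gap: -0.0001
```

Run:
```python
from h import *
s=ctrl.observe()
cv2.imwrite('pics/w1.png',ctrl.camera('wrist'))
print(s['t'],s['tool_pos'],s['finger_gap'],s['force'],toolR(s))
```

```text
1.8167 [ 0.5038 -0.0074  0.1996] -0.00010093053003172115 [ 0.7181 -0.3898  0.6659] [[-0.0011 -0.237  -0.9715]
 [-0.0009 -0.9715  0.237 ]
 [-1.      0.0011  0.0008]]
```

View pics/w1.png

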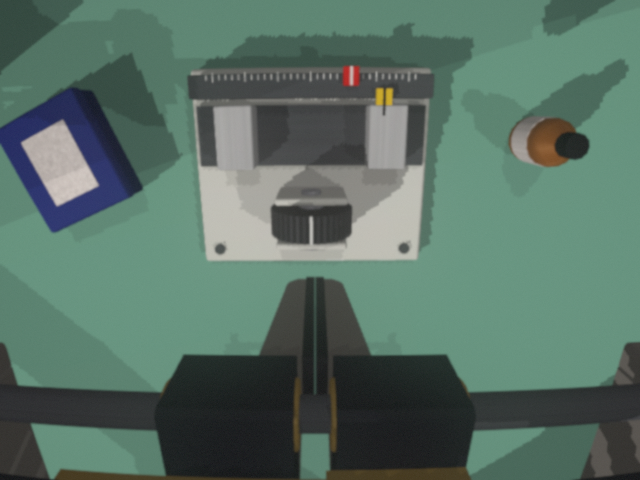

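The wrist view shows the clamp square to the hand. The wheel is at (311,224) with its rib at column 311, the pointer line is near (384,98), and the rider line is near (352,76). Next I'll work out the positions.

```bash
cat >> h.py <<'E'
def gap(im,T,verbose=True):
    # jaw line and gauge line y along clamp, via colour blobs
    hsv=cv2.cvtColor(im,cv2.COLOR_BGR2HSV); H,S,V=[hsv[...,i].astype(int) for i in range(3)]
    red=((H<8)|(H>172))&(S>150)&(V>90); yel=(H>18)&(H<35)&(S>140)&(V>90)
    out={}
    for n,m,z in (('red',red,.046),('yel',yel,.045)):
        k,l,st,c=cv2.connectedComponentsWithStats(cv2.dilate(m.astype(np.uint8),np.ones((3,5))))
        i=1+np.argmax(st[1:,4]); m=m&(l==i); v,u=np.nonzero(m)
        out[n]=(onz('wrist',((u.min()+u.max())/2,v.mean()),z,T),onz('wrist',(u.mean(),v.mean()),z,T),(u.min(),u.max(),v.min(),v.max()),len(u))
    return out
E
python3 - <<'E'
from h import *
im=cv2.imread('pics/w1.png');s=ctrl.observe();T=wristT(s)
A=onz('wrist',(207,261),.014,T);B=onz('wrist',(419,260.5),.014,T);print('corners',A,B,np.linalg.norm(A-B))
ey=(A-B)[:2];ey/=np.linalg.norm(ey);ex=np.array([ey[1],-ey[0]]);print(ey,ex)
C=(A+B)[:2]/2+ex*.085;print('clamp C',C,'wheel from C',C-ex*.035)
L=onz('wrist',(271.5,215),.048,T);Rr=onz('wrist',(351.5,215),.048,T);print('wheel mid by silhouette',(L+Rr)/2,np.linalg.norm(L-Rr))
a=onz('wrist',(311,217),.08,T);b=onz('wrist',(312,245),.08,T);print('rib',a,b,(a+b)/2,np.linalg.norm(a-b))
print('fingertip px',proj('wrist',s['tool_pos']+toolR(s)[:,0]*.011,T))
o=gap(im,T);print(o)
print('gap',(o['red'][0]-o['yel'][0])[:2]@ey,(o['red'][1]-o['yel'][1])[:2]@ey)
for n in o: print(n,(o[n][0][:2]-C)@ex,(o[n][0][:2]-C)@ey)
cv2.imwrite('pics/w1z.png',cv2.resize(im[60:130,300:440],None,fx=5.5,fy=5.5,interpolation=cv2.INTER_CUBIC))
E
```

```text
corners [0.4809 0.1022 0.014 ] [ 0.434  -0.0913  0.014 ] 0.19905168080532645
[0.2357 0.9718] [ 0.9718 -0.2357]
clamp C [ 0.5401 -0.0146] wheel from C [ 0.506  -0.0063]
wheel mid by silhouette [ 0.5093 -0.0063  0.048 ] 0.06494102326045191
rib [ 0.516  -0.0078  0.08  ] [ 0.4949 -0.0033  0.08  ] [ 0.5054 -0.0056  0.08  ] 0.021580411715099328
fingertip px [315.0325 299.9877]
{'red': (array([ 0.6071, -0.0566,  0.046 ]), array([ 0.6071, -0.0567,  0.046 ]), (np.int64(343), np.int64(348), np.int64(66), np.int64(85)), 109), 'yel': (array([ 0.5862, -0.0819,  0.045 ]), array([ 0.5862, -0.0818,  0.045 ]), (np.int64(376), np.int64(392), np.int64(88), np.int64(104)), 260)}
gap 0.02955671634709416 0.02929211041083488
red 0.07502730076931514 -0.02499071394977941
yel 0.060705898710677116 -0.05454743029687357
```

View pics/w1z.png

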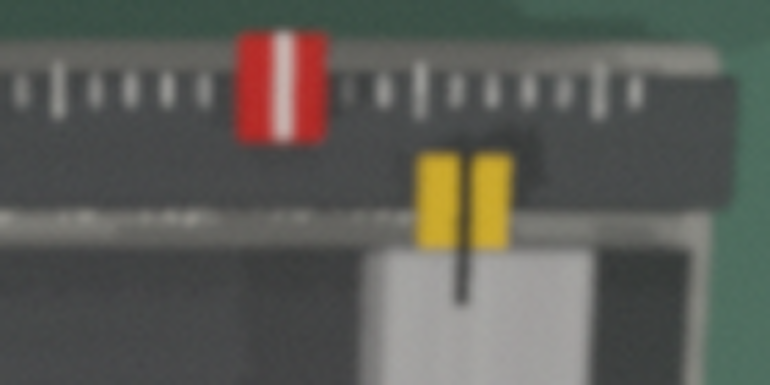

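```bash
sed -i 's/np.ones((3,5))/np.ones((3,11))/' h.py
python3 - <<'E'
from h import *
im=cv2.imread('pics/w1.png');s=ctrl.observe();T=wristT(s);print(s['tool_pos'],s['t'])
ey=np.array([.2357,.9718]);o=gap(im,T);print(o)
print('gap',(o['red'][0]-o['yel'][0])[:2]@ey,(o['red'][1]-o['yel'][1])[:2]@ey)
print('to wheel',toolR(s).T@(np.array([.5057,-.0061,.087])-s['tool_pos'])*1000)
E
```

```text
[ 0.5039 -0.0077  0.1998] 1.8667
{'red': (array([ 0.6063, -0.0602,  0.046 ]), array([ 0.6063, -0.0602,  0.046 ]), (np.int64(343), np.int64(358), np.int64(66), np.int64(85)), 205), 'yel': (array([ 0.5862, -0.0819,  0.045 ]), array([ 0.5862, -0.0818,  0.045 ]), (np.int64(376), np.int64(392), np.int64(88), np.int64(104)), 260)}
gap 0.02582196473152681 0.025680002401900975
to wheel [112.7886  -2.099   -1.4401]
```

>>> play_rows --plan '[{"translation":[40,11,-1.5],"angular":[0,0,0],"fingers":0},{"translation":[80,11,-1.5],"angular":[0,0,0],"fingers":0},{"translation":[95,11,-1.5],"angular":[0,0,0],"fingers":0},{"translation":[95,11,-1.5],"angular":[0,0,0],"fingers":0},{"translation":[95,11,-1.5],"angular":[0,0,0],"fingers":0},{"translation":[95,11,-1.5],"angular":[0,0,0],"fingers":0}]'

```text
t: 2.37
tool_pos: [0.5043, -0.0176, 0.1063]
orientation: [-0.084, 0.703, -0.084, -0.701]
force: [-0.2, 0.8, 0.5]
finger_gap: 0.0004
```

```bash
cat > look.py <<'E'
import sys
from h import *
n=sys.argv[1]
s=ctrl.observe();im=ctrl.camera('wrist');cv2.imwrite(f'pics/{n}.png',im)
T=wristT(s);print(s['t'],s['tool_pos'],s['force'])
ey=np.array([.2357,.9718]);o=gap(im,T);
for k in o: print(k,o[k][0],o[k][2:])
print('gap',(o['red'][0]-o['yel'][0])[:2]@ey,(o['red'][1]-o['yel'][1])[:2]@ey)
print('to wheel top press4',toolR(s).T@(np.array([.5057,-.0061,.087])-s['tool_pos'])*1000)
E
python3 look.py w2
```

```text
2.3667 [ 0.5043 -0.0176  0.1063] [-0.2323  0.7654  0.4789]
red [ 0.6062 -0.0601  0.046 ] ((np.int64(337), np.int64(359), np.int64(53), np.int64(80)), 462)
yel [ 0.5862 -0.0814  0.045 ] ((np.int64(383), np.int64(407), np.int64(84), np.int64(107)), 511)
gap 0.025463412824208193 0.025685819088267725
to wheel top press4 [ 19.273  -11.4732   1.3964]
```

View pics/w2.png

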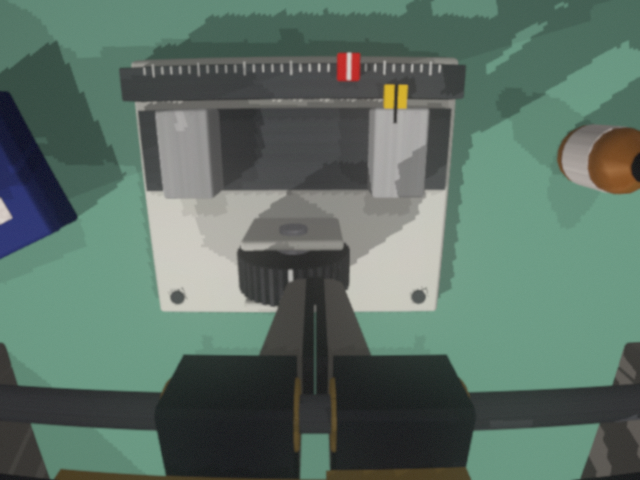

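The fingertip is just off the wheel's −y side, and the gap measures 25.6 mm from both heights. First stroke.

>>> play_rows --plan '[{"translation":[12,0,1.5],"angular":[0,0,0],"fingers":0},{"translation":[19,0,1.5],"angular":[0,0,0],"fingers":0},{"translation":[19,0,1.5],"angular":[0,0,0],"fingers":0},{"translation":[19,-4,1.5],"angular":[0,0,0],"fingers":0},{"translation":[19,-8,1.5],"angular":[0,0,0],"fingers":0},{"translation":[19,-12,1.5],"angular":[0,0,0],"fingers":0},{"translation":[19,-16,1.5],"angular":[0,0,0],"fingers":0},{"translation":[19,-20,1.5],"angular":[0,0,0],"fingers":0},{"translation":[19,-24,1.5],"angular":[0,0,0],"fingers":0},{"translation":[19,-24,1.5],"angular":[0,0,0],"fingers":0},{"translation":[19,-24,1.5],"angular":[0,0,0],"fingers":0}]'

```text
t: 3.33
tool_pos: [0.5089, 0.0073, 0.0868]
orientation: [-0.084, 0.703, -0.083, -0.701]
force: [2.3, 0.6, 5.5]
finger_gap: 0.0004
```

```bash
python3 look.py w3
```

```text
3.3333 [0.5089 0.0073 0.0868] [2.2553 0.6359 5.5101]
red [ 0.6063 -0.0597  0.046 ] ((np.int64(391), np.int64(417), np.int64(45), np.int64(75)), 573)
yel [ 0.5876 -0.0754  0.045 ] ((np.int64(429), np.int64(455), np.int64(80), np.int64(105)), 561)
gap 0.01970276583406623 0.01952925831602483
to wheel top press4 [-0.1695 13.7584 -0.0447]
```

View pics/w3.png

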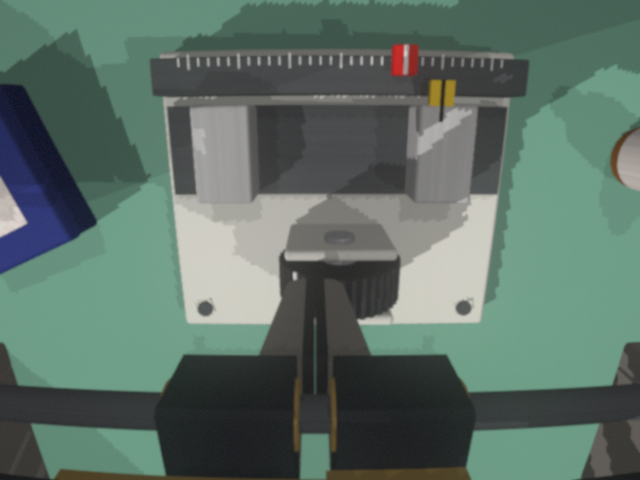

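The pointer moved 6.0 mm over a 24 mm stroke, with 19.6 mm left. The rider hasn't moved. Repeating the stroke.

>>> play_rows --plan '[{"translation":[-16,0,0],"angular":[0,0,0],"fingers":0},{"translation":[-16,14,0],"angular":[0,0,0],"fingers":0},{"translation":[-14,25,0],"angular":[0,0,0],"fingers":0},{"translation":[-6,25,0],"angular":[0,0,0],"fingers":0},{"translation":[0,25,0],"angular":[0,0,0],"fingers":0},{"translation":[0,24,0],"angular":[0,0,0],"fingers":0},{"translation":[0,19,0],"angular":[0,0,0],"fingers":0},{"translation":[0,14,0],"angular":[0,0,0],"fingers":0},{"translation":[0,9,0],"angular":[0,0,0],"fingers":0},{"translation":[0,4,0],"angular":[0,0,0],"fingers":0},{"translation":[0,0,0],"angular":[0,0,0],"fingers":0},{"translation":[0,0,0],"angular":[0,0,0],"fingers":0}]'

```text
t: 4.38
tool_pos: [0.5076, 0.0089, 0.0857]
orientation: [0.083, -0.702, 0.083, 0.702]
force: [0.2, 1.4, 6.3]
finger_gap: 0.0003
```

```bash
python3 look.py w4
```

```text
4.3833 [0.5076 0.0089 0.0857] [0.2084 1.4161 6.3483]
red [ 0.6063 -0.0598  0.046 ] ((np.int64(395), np.int64(421), np.int64(40), np.int64(71)), 573)
yel [ 0.5893 -0.0678  0.045 ] ((np.int64(417), np.int64(443), np.int64(76), np.int64(101)), 565)
gap 0.011762801698477503 0.012111541736748714
to wheel top press4 [-1.3488 15.0131 -1.6413]
```

>>> play_rows --plan '[{"translation":[-16,0,0],"angular":[0,0,0],"fingers":0},{"translation":[-16,14,-1],"angular":[0,0,0],"fingers":0},{"translation":[-14,24,-1],"angular":[0,0,0],"fingers":0},{"translation":[-6,24,-1],"angular":[0,0,0],"fingers":0},{"translation":[0,24,-1],"angular":[0,0,0],"fingers":0},{"translation":[0,24,-1],"angular":[0,0,0],"fingers":0},{"translation":[0,20,-1],"angular":[0,0,0],"fingers":0},{"translation":[0,16,-1],"angular":[0,0,0],"fingers":0},{"translation":[0,12,-1],"angular":[0,0,0],"fingers":0},{"translation":[0,8,-1],"angular":[0,0,0],"fingers":0},{"translation":[0,4,-1],"angular":[0,0,0],"fingers":0},{"translation":[0,4,-1],"angular":[0,0,0],"fingers":0}]'

```text
t: 5.43
tool_pos: [0.5079, 0.0044, 0.0856]
orientation: [0.083, -0.702, 0.083, 0.702]
force: [-0.3, 0.4, 8.0]
finger_gap: 0.0004
```

```bash
python3 look.py w5
```

```text
5.4333 [0.5079 0.0044 0.0856] [-0.3492  0.4157  8.0279]
red [ 0.6062 -0.0599  0.046 ] ((np.int64(386), np.int64(412), np.int64(43), np.int64(74)), 566)
yel [ 0.5907 -0.0621  0.045 ] ((np.int64(396), np.int64(422), np.int64(78), np.int64(104)), 565)
gap 0.005788694679906552 0.006090107960271108
to wheel top press4 [-1.4159 10.7203 -0.3515]
```

>>> play_rows --plan '[{"translation":[-16,0,0],"angular":[0,0,0],"fingers":0},{"translation":[-16,14,0],"angular":[0,0,0],"fingers":0},{"translation":[-14,22,0],"angular":[0,0,0],"fingers":0},{"translation":[-6,22,0],"angular":[0,0,0],"fingers":0},{"translation":[0,22,0],"angular":[0,0,0],"fingers":0},{"translation":[0,22,0],"angular":[0,0,0],"fingers":0},{"translation":[0,18,0],"angular":[0,0,0],"fingers":0},{"translation":[0,14,0],"angular":[0,0,0],"fingers":0},{"translation":[0,10,0],"angular":[0,0,0],"fingers":0},{"translation":[0,8,0],"angular":[0,0,0],"fingers":0},{"translation":[0,8,0],"angular":[0,0,0],"fingers":0},{"translation":[0,8,0],"angular":[0,0,0],"fingers":0}]'

```text
t: 6.48
tool_pos: [0.5058, -0.004, 0.0856]
orientation: [0.083, -0.702, 0.083, 0.702]
force: [-1.1, -0.4, 7.7]
finger_gap: 0.0006
```

```bash
python3 look.py w6
```

```text
6.4833 [ 0.5058 -0.004   0.0856] [-1.0795 -0.3909  7.7352]
red [ 0.6061 -0.06    0.046 ] ((np.int64(368), np.int64(394), np.int64(43), np.int64(73)), 584)
yel [ 0.5916 -0.0585  0.045 ] ((np.int64(370), np.int64(397), np.int64(77), np.int64(103)), 613)
gap 0.0019347116683406955 0.002174821994811586
to wheel top press4 [-1.3664  2.0985 -0.3622]
```

About 2.05 mm is left, so I'll roll 8 mm more in the same contact, slowly.

>>> play_rows --plan '[{"translation":[0,-2,0],"angular":[0,0,0],"fingers":0},{"translation":[0,-4,0],"angular":[0,0,0],"fingers":0},{"translation":[0,-6,0],"angular":[0,0,0],"fingers":0},{"translation":[0,-8,0],"angular":[0,0,0],"fingers":0},{"translation":[0,-8,0],"angular":[0,0,0],"fingers":0},{"translation":[0,-8,0],"angular":[0,0,0],"fingers":0}]'

```text
t: 7.03
tool_pos: [0.5077, 0.0039, 0.0856]
orientation: [0.083, -0.702, 0.083, 0.702]
force: [-1.0, 0.1, 7.5]
finger_gap: 0.0003
```

```bash
python3 look.py w7; python3 -c "
import cv2;im=cv2.imread('pics/w7.png');cv2.imwrite('pics/w7z.png',cv2.resize(im[35:130,320:460],None,fx=5.5,fy=5.5,interpolation=cv2.INTER_CUBIC))"
```

```text
7.0333 [0.5077 0.0039 0.0856] [-1.0442  0.1138  7.4739]
red [ 0.6063 -0.0598  0.046 ] ((np.int64(385), np.int64(410), np.int64(43), np.int64(74)), 561)
yel [ 0.5921 -0.0566  0.045 ] ((np.int64(383), np.int64(409), np.int64(77), np.int64(103)), 600)
gap 0.0001740492734676733 1.7469373109816536e-05
to wheel top press4 [-1.3644 10.1575 -0.3764]
```

View pics/w7z.png

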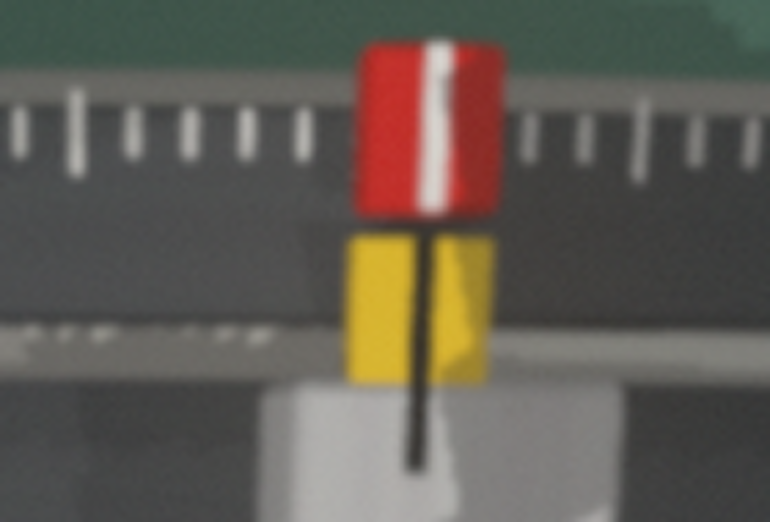

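The black line meets the white one, to within about 0.2 mm. Lifting straight up.

>>> play_rows --plan '[{"translation":[-4,0,0],"angular":[0,0,0],"fingers":0},{"translation":[-10,0,0],"angular":[0,0,0],"fingers":0},{"translation":[-40,0,0],"angular":[0,0,0],"fingers":0},{"translation":[-80,0,0],"angular":[0,0,0],"fingers":0},{"translation":[-110,0,0],"angular":[0,0,0],"fingers":0},{"translation":[-110,0,0],"angular":[0,0,0],"fingers":0},{"translation":[-110,0,0],"angular":[0,0,0],"fingers":0},{"translation":[-110,0,0],"angular":[0,0,0],"fingers":0},{"translation":[-110,0,0],"angular":[0,0,0],"fingers":0}]'

```text
t: 7.83
tool_pos: [0.5063, 0.0029, 0.1943]
orientation: [0.083, -0.701, 0.084, 0.703]
force: [-0.0, -0.1, -0.5]
finger_gap: 0.0002
```

```bash
python3 look.py w8
```

```text
7.8333 [0.5063 0.0029 0.1943] [-0.0239 -0.0577 -0.5137]
red [ 0.6064 -0.0598  0.046 ] ((np.int64(358), np.int64(374), np.int64(65), np.int64(84)), 214)
yel [ 0.5923 -0.0566  0.045 ] ((np.int64(357), np.int64(374), np.int64(87), np.int64(103)), 281)
gap 0.00019553757339235345 0.00020902511263945936
to wheel top press4 [107.2786   8.8087  -1.8535]
```

View pics/w8.png

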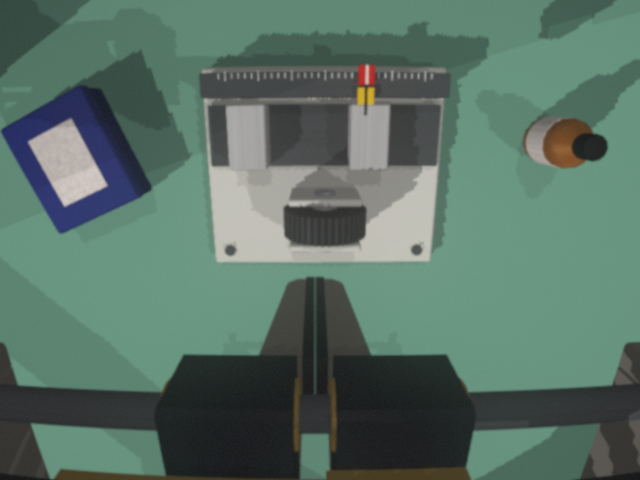

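The hand is clear, with the pointer at (366,95) level with the rider at (366,75). The gap is 0.2 mm, and the box and bottle are where they were. Handing in.

```bash
python3 -c "
from workcell import ctrl
print(ctrl.finish_job())"
```

```text
the job is handed in; nothing more can be done
None
```

The sliding jaw is closed to the gauge line, and I handed the job in at about 7.9 s of the 58 s allowed. With the fingers closed, I rolled the wheel from above in four strokes, each pressing with about 5–8 N. A slow 8 mm roll in the same contact finished it.

- **Line gap:** it went from 25.6 mm at the start to 19.6, 12.0, 5.9 and 2.1 mm, then 0.1 mm with the finger still on the wheel. After lifting off it measured 0.2 mm, against the 2.5 mm allowed. The jaw never ran past the line in any reading.
- **Rider:** its measured position stayed within about 0.5 mm throughout, which is measurement noise.
- **Hand:** it ended about 0.1 m above the wheel, with the measured force near zero.
- **Box, bottle and jar:** the box and bottle looked unmoved in the last wrist picture. The jar is out of that view and I took no closing top picture, but the hand never went near it.
- **One disagreement:** the second stroke moved the jaw 7.6 mm instead of the roughly 6 mm planned. I shortened the later strokes and measured after each one.

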